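# Tip out the dispenser bin and rake the swab pack into the tray

### The job

Of the two tilt-out bins in the white rack, tip forward the one that holds the white swab pack, all the way to its stop, and rake the pack out over the bin's lip into the steel tray in front while the bin stays out. Then gently push that bin fully shut again, without slamming it, leaving the pack lying in the tray. Keep the bin with the marker shut and leave the red-capped dropper bottle, the yellow-lidded cup and the gauze roll where they stand.

Things in the scene. Friction and masses are not known exactly. Their poses are not given: they have to be found in the camera images.
- rack: White rack with two blue, clear-fronted tilt bins side by side; 384 mm wide, 165 mm high. Fixed. Origin at table level, mid-width, straight below the hinge axis in the front plane. x points back into the rack (it spans -4 to 92 mm), y left, z up. Bin middles at y = +95 mm (left) and -95 mm (right). Its flat roof covers the shut bins: nothing can be taken out then.
- bin_left (a joint): Tilt (rad) of the left bin as the robot sees it: 0 shut, 1.31 fully forward at its stop. Level hinge along y at the panel's foot, 30 mm above the table in the rack's front plane; opening brings the top toward the robot and down. Damped (0.3 N m s/rad), friction 0.06 N m. The 0.6 kg bin falls shut below 0.1 rad, stays put from there to 0.4; further out it sinks slowly to the stop and rests there.
- bin_right (a joint): Tilt (rad) of the right bin, built and behaving exactly like the left one: 0 shut, 1.31 fully forward.
- bin_left_lip (a point): Middle of the left bin's rolled blue lip: a level bar 16 mm thick, 168 mm long, on the top edge of the front panel, 172 mm from the hinge, its centre 4 mm outside the panel's outer face. Shut, it is 202 mm above the table and 37 mm above the roof, so fingertips fit behind it. Axes turn with the bin: y along the lip, z up the panel from the hinge, x into the bin.
- bin_right_lip (a point): Middle of the right bin's rolled lip; as on the left bin.
- bin_left_ledge (a point): In the left bin, mid-width, on the inner face of the 4 mm front panel, 50 mm from the hinge, level with the tops of two end ledges (each 30 mm of the 160 mm inner width, 56 mm deep). Between them is an open well 100 mm wide and 50 mm deep down to the bin floor, where fingertips get behind what rests on the ledges. Same axes as the lip.
- bin_right_ledge (a point): The same point in the right bin. In both bins the panel's inner face, flush with the lip, is a chute when tipped out, rising 15 degrees toward the robot. Side cheeks are 62 mm deep at the floor and taper to nothing 125 mm up the panel; the back is only 16 mm high, so the tipped bin is open from above.
- swab_pack: White flat pack of swabs with rounded ends, 130 x 45 x 17 mm, 30 g. Origin at the centre of its underside; x across the 45 mm width, y along the length, z through the thickness. At the start it stands on its long edge across the two ledges of one of the bins, left or right; when the bin tips it falls flat onto the front panel with its edge still against the ledges.
- marker: White marker with black cap, 134 x 16 x 18 mm, lying across the ledges of the other bin. Origin at the centre of its underside, y along its length. Stays there.
- tray: Steel instrument tray in front of the rack, 150 (x) x 380 (y) x 16 mm high, walls 4 mm, floor 5 mm thick. Fixed. Origin at table level under its centre; same axes as the rack. Its back rim lies just under the lip of a bin tipped out.
- stain_bottle: Dropper bottle with red cap, 37 mm across, 98 mm tall, right of the rack. Origin at its foot. Bystander.
- specimen_cup: Cup with yellow lid, 65 mm across, 64 mm tall, left of the rack. Origin at its foot. Bystander.
- gauze_roll: White gauze roll standing on end, 43 mm across, 60 mm tall, left of the tray. Origin at its foot. Bystander.

How it is judged:
By the outcome, as a careful person would: the job done as asked, in the order asked, and still so for the second after the job is handed in, with the robot touching nothing.
It also fails if it takes over 67 s, if anything falls off the work surface, if the arm or the gripper's body presses on something with over 40 N, if the wrist force passes 120 N, or if a joint passes its speed limit or range.

### The arm

A 7-joint arm with a two-finger parallel gripper is mounted at the origin on a cart in front of the work surface, level with it; the furniture and walls round the work are solid. World frame = base frame: x ahead of the robot, y to its left, z up, the work surface at z = 0. Lengths are in m, angles in rad, forces in N, time in s.
With the tool pointing down it reaches from about 0.4 to 0.85 m from the base axis. Payload 10.4 kg.
Tool frame: the origin (TCP) lies midway between the tips of the shut fingers; the grasp point (between the pads) lies 19 mm behind it; z points along the fingers, y is the line along which they close (so a half turn about z gives the same grasp; the last joint's range is limited). The gripper opens to 87 mm and grips with 3 to 60 N. Pads are 19 mm wide; open, the fingers measure 117 mm over their backs; the gripper's body (75 mm by 190 mm) begins 51 mm behind the grasp point.
Start: joints at [-1.139, 0.332, -0.065, 1.46, 0.022, 1.35, -0.088], TCP at [0.275, 0.561, 0.223] pointing down, gripper open.
Joint ranges: [-2.6, 2.6], [-0.5, 2.12], [-1.47, 1.34], [0.16, 2.42], [-1.27, 4.41], [0.06, 2.06], [-2.6, 2.6]. Speed limits (rad/s): [2.22, 2.22, 2.79, 2.79, 3.14, 3.14, 3.14].

### API

Orientations are given as a unit quaternion [x, y, z, w].
In Python, from bench import r gives the robot as it stands.
- The arm moves only by the tool apply_moves, never from a script. Its argument "steps" is a list of rows, each a list of 7 numbers: the turn, a rotation vector about the tool's x, y, z in rad, then the shift along the tool's x, y, z in mm, then the opening, from -1 (shut) to 1 (fully open). In form: [[ax, ay, az, x, y, z, claw], ...]. A call has 1 to 20 rows; each row is the pose to reach, as a shift and turn from the pose commanded when the call began, along the tool's axes at that moment; what a row does not reach only later rows make up. A row lasts 1/12 s, in which the tool goes at most 41.7 mm and 7.16 degrees, less where a joint would pass 70% of its speed; a pose out of reach is approached as far as the arm can. A call with a gripper value outside its range is refused whole. The fingers move at their own pace and stop on an object; "force" is the grip in N (left out, the last holds). Time passes only in rows, so rows that repeat a pose let the fingers close. It gives the time, the measured TCP pose, the force, the opening and the grip force at its end, in the units of the state.
- r.read_state(): the state, without advancing time (a new reading comes with each control period).
- r.camera(name): name is "scene" or "top"; returns a dict with "pixels" (384x512x3 uint8, red, green, blue), "z_map" (384x512 float32, m along the optical axis (not along the pixel's ray), 0 where there is no reading), "fovy" (degrees; the focal length in pixels is half the picture's height over the tangent of half this angle, whatever the lens; pixels are square), "cx", "cy" (the principal point, pixels), "k1" (the pictures are not rectified: a ray, as slopes to the right and down, at radius r is drawn at 1 + k1 r^2 times it, then the intrinsics apply), "position" and "orientation" of the camera in the world. Camera axes: x right, y down, z forward; pixel columns grow to the right and rows downward; lengths in m; the calibration is good to about 2 mm. A picture is of the moment at which its call begins.
- r.close_job(): hands the job in; it is judged then, once.
The state is a dict: "time": time; "joint_positions": joint angles; "joint_vel": joint speeds; "joint_torque": joint torques, N m; "ee_pos": TCP position; "eef_rot": TCP orientation; "ft_force": force on the tool from outside, world axes, zero at the start; "torque": the same for the moment, N m; "width": finger opening in m; "grip_force": force on a finger pad.
Only numpy, scipy, OpenCV 4.12 (cv2) and the standard library are available. Lean on these libraries where they do the work, as an engineer would, in place of code of your own. Each camera call takes 0.05 s, during which the arm holds its last target. There are 200 camera calls.

## Working session

There is one attempt and no reset: what is moved stays moved. The work goes in short steps, Python scripts to look and compute and a tool call to move; the robot and the scene stay as the last step left them, time stands still between calls to the robot, and variables do not carry over. Pictures are saved under pics/ and viewed, at most 10 in all, crops included, and the job is handed in when it is done.

Besides the shell and the picture viewer there is one more tool, called after "Request:" as name(argument=value, ...), one argument or row to a line, values as JSON. apply_moves: Moves the arm, as the interface text tells. Its arguments: {"type":"object","properties":{"steps":{"type":"array","items":{"type":"array","items":{"type":"number"}}},"force":{"type":"number"}},"required":["steps"]}

```bash
mkdir -p pics; ls; cat > h.py <<'E'
import numpy as np, cv2
from scipy.spatial.transform import Rotation as R
from bench import r
def snap(n):
    c=r.camera(n); np.savez('last_'+n+'.npz',**c); return c
def load(n): return {k:v for k,v in np.load('last_'+n+'.npz').items()}
def rays(c,uv):
    f=192/np.tan(np.radians(float(c['fovy']))/2); k=float(c['k1'])
    K=np.array([[f,0,c['cx']],[0,f,c['cy']],[0,0,1.]])
    p=cv2.undistortPoints(np.array(uv,float).reshape(-1,1,2),K,np.array([k,0,0,0.]))[:,0]
    return np.c_[p,np.ones(len(p))]
def cloud(c):
    v,u=np.mgrid[:384,:512]; d=rays(c,np.c_[u.ravel(),v.ravel()])*c['z_map'].reshape(-1,1)
    return (R.from_quat(c['orientation']).apply(d)+c['position']).reshape(384,512,3)
def onplane(c,uv,z):
    d=R.from_quat(c['orientation']).apply(rays(c,uv)); p=c['position']
    return p+d*((z-p[2])/d[:,2])[:,None]
def save(c,name,box=None,s=1):
    im=c['pixels'][...,::-1]
    if box: im=im[box[1]:box[3],box[0]:box[2]]
    cv2.imwrite('pics/'+name,cv2.resize(im,None,fx=s,fy=s,interpolation=cv2.INTER_CUBIC))
E
python3 - <<'E'
from h import *
for n in('scene','top'):
    c=snap(n); save(c,n+'0.png',s=1.5); print(n,c['fovy'],c['k1'],c['cx'],c['cy'],c['position'],c['orientation'])
s=r.read_state(); print(s)
E
```

```text
pics
scene 44.45220883122967 -0.0864729786593978 251.1062044471609 189.94999127158772 [-0.42547079  0.8853133   0.83408536] [-0.36698601  0.77434112 -0.46732489  0.21754207]
top 57.181480022405914 -0.049563173832723906 257.4226369471921 183.92763429540372 [0.39454574 0.03276413 1.20440855] [-0.69839361  0.71106321 -0.05582415  0.05932241]
{'time': 0.1, 'joint_positions': array([-1.13862383,  0.33278768, -0.06468847,  1.46083441,  0.02164209,
        1.34988214, -0.08855332]), 'joint_vel': array([-0.00026945, -0.00247963, -0.00141357, -0.00167915,  0.00053998,
        0.00086751, -0.00057482]), 'joint_torque': array([ 1.30128206e-03, -6.24545860e+01,  2.43474013e-02, -3.90712380e+01,
       -6.14608498e-02,  3.65100126e-02,  5.85942439e-05]), 'ee_pos': array([0.27441323, 0.56117004, 0.22185753]), 'eef_rot': array([ 2.25449436e-01,  9.74254681e-01, -6.01167872e-04, -8.85186052e-05]), 'ft_force': array([ 0.59231676, -0.65723546, -0.11528849]), 'torque': array([ 0.00636028,  0.00855855, -0.01342749]), 'grip_force': 0.0, 'width': 0.08716986911256773}
```

View pics/scene0.png

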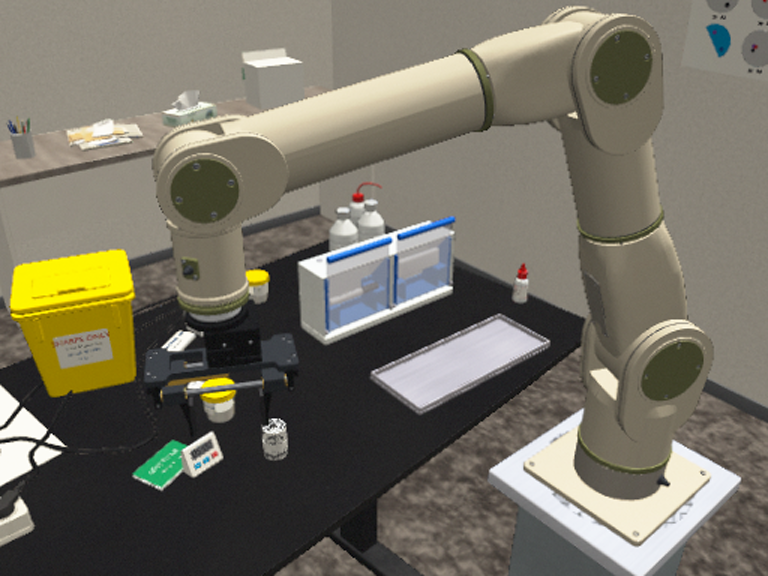

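View pics/top0.png

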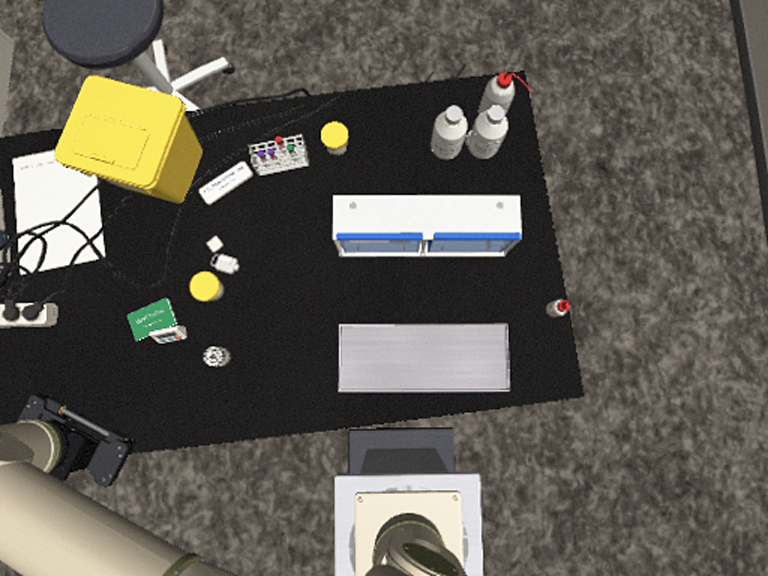

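The scene shows the rack at about (375,275), with bins left at (355,285) and right at (425,260). The tray is in front and the bystanders are to the sides. Next I'll zoom on the bins and measure the rack.

```bash
python3 - <<'E'
from h import *
c=load('scene'); save(c,'crop0.png',(195,135,315,230),6)
for n in('scene','top'):
    c=load(n); P=cloud(c); h=cv2.cvtColor(c['pixels'],cv2.COLOR_RGB2HSV)
    m=cv2.inRange(h,(100,180,90),(125,255,255))
    nn,l,st,ce=cv2.connectedComponentsWithStats(m)
    for i in range(1,nn):
        if st[i,4]<30: continue
        q=P[l==i]; q=q[np.abs(q[:,2]-.205)<.012]
        if len(q)<20: continue
        a=q[q[:,1].argsort()]; k=max(3,len(a)//25)
        print(n,st[i],'med',np.median(q,0).round(4),'ends',a[:k].mean(0).round(4),a[-k:].mean(0).round(4))
    # roof
    q=P[(np.abs(P[...,2]-.165)<.008)&(P[...,0]>.5)&(P[...,0]<1)&(abs(P[...,1])<.35)]
    if n=='top':
        rc=cv2.minAreaRect(q[:,:2].astype(np.float32)); print('roof',rc,np.median(q[:,2]))
        g=P[(np.abs(P[...,2]-.005)<.02)&(c['pixels'].min(2)>70)&(P[...,0]>.2)&(P[...,0]<.75)&(abs(P[...,1])<.4)]
        print(len(g)); print('tray',cv2.minAreaRect(g[:,:2].astype(np.float32)),np.median(g,0))
E
```

```text
scene [265 145  38  15 120] med [ 0.6297 -0.1338  0.2064] ends [ 0.6282 -0.2164  0.2064] [ 0.6333 -0.0557  0.2054]
scene [218 159  43  16 145] med [0.6317 0.0608 0.2059] ends [ 0.6317 -0.0259  0.2037] [0.6369 0.134  0.2048]
top [225 156  56   4 208] med [0.636  0.0476 0.2076] ends [ 0.6353 -0.0292  0.2066] [0.6382 0.1277 0.2073]
top [290 156  56   4 168] med [ 0.6327 -0.1427  0.2075] ends [ 0.6332 -0.2184  0.2078] [ 0.6351 -0.0607  0.2073]
roof ((0.8183655142784119, -0.04941309988498688), (0.3832232356071472, 0.3602159917354584), 89.72173309326172) 0.16445545875685774
5659
tray ((0.4986764192581177, 0.01445317268371582), (0.4647716283798218, 0.783936083316803), 6.2745137214660645) [ 0.41044289 -0.04117423  0.0037755 ]
```

View pics/crop0.png

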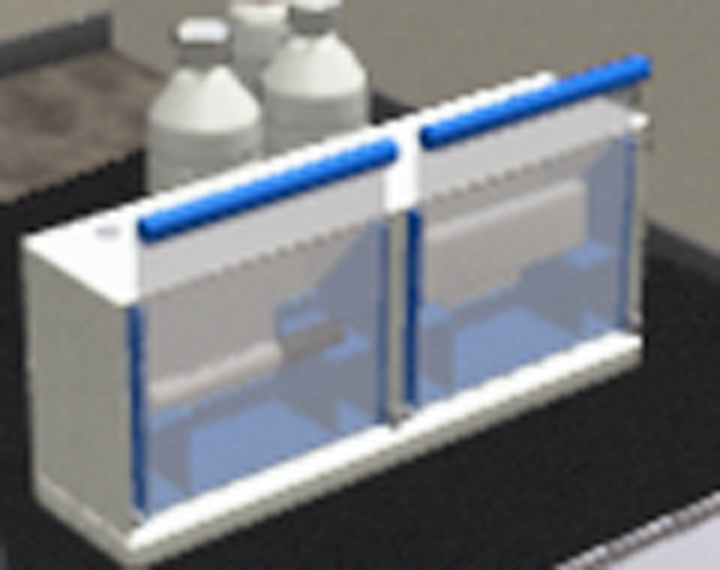

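The right bin (crop, 500,235) holds the wide white pack standing upright. The left bin (240,365) holds the marker with its black cap. I'll act on the right bin, whose lip centre is about (0.633, -0.142, 0.202).

Request:
apply_moves(
  steps=[
    [0,0,0,0,0,-40,0],
    [0,0,0,0,0,-80,0],
    [0,0,0,-20,-20,-108,0],
    [0,0,0,-511,-530,-108,-0.1],
    [0,0,0,-511,-530,-108,-0.1],
    [0,0,0,-511,-530,-108,-0.1],
    [0,0,0,-511,-530,-108,-0.1],
    [0,0,0,-511,-530,-108,-0.1],
    [0,0,0,-511,-530,-108,-0.1],
    [0,0,0,-511,-530,-108,-0.1],
    [0,0,0,-511,-530,-108,-0.1],
    [0,0,0,-511,-530,-108,-0.1],
    [0,0,0,-511,-530,-108,-0.1],
    [0,0,0,-511,-530,-108,-0.1],
    [0,0,0,-511,-530,-108,-0.1],
    [0,0,0,-511,-530,-108,-0.1],
    [0,0,0,-511,-530,-108,-0.1],
    [0,0,0,-511,-530,-108,-0.1],
    [0,0,0,-511,-530,-108,-0.1],
    [0,0,0,-511,-530,-108,-0.1],
  ],
)

```text
time: 1.77
ee_pos: [0.5008, -0.1413, 0.3307]
eef_rot: [0.225, 0.974, 0.0, 0.0]
ft_force: [0.5, 0.8, 0.7]
width: 0.039
grip_force: 0.0
```

```bash
cat >> h.py <<'E'
YAW=-0.013
def tool(t,yaw=YAW):  # tool rotation: tilt t (deg) tips leaning toward the rack
    t=np.radians(t); z=np.array([np.sin(t),0,-np.cos(t)]); x=np.array([-np.cos(t),0,-np.sin(t)])
    return R.from_euler('z',yaw)*R.from_matrix(np.c_[x,np.cross(z,x),z])
def plan(wps):  # (world xyz, tilt) -> rows relative to present pose
    s=r.read_state(); A=R.from_quat(s['eef_rot']); p=s['ee_pos']
    print('t',round(s['time'],2),'at',p.round(4),'z',A.apply([0,0,1]).round(3),'F',s['ft_force'].round(1),'w',round(s['width'],3))
    for w,t in wps:
        print(w,t,'->',(A.inv()*tool(t)).as_rotvec().round(3),(A.inv().apply(np.array(w)-p)*1000).round(1))
E
python3 - <<'E'
from h import *
print(tool(25).as_matrix().round(2))
c=load('top'); P=cloud(c)
m=(c['pixels'].min(2)>90)&(P[...,0]>.3)&(P[...,0]<.52)&(abs(P[...,2])<.03)&(P[...,1]<.2)&(P[...,1]>-.3)
n,l,st,ce=cv2.connectedComponentsWithStats(m.astype(np.uint8)); i=1+st[1:,4].argmax()
q=P[l==i]; print('tray',st[i],cv2.minAreaRect(q[:,:2].astype(np.float32)),np.median(q[:,2]))
plan([((.61,-.1425,.30),25),((.668,-.1425,.25),25),((.668,-.1425,.181),25)])
E
```

```text
[[-0.91  0.01  0.42]
 [ 0.01  1.   -0.01]
 [-0.42  0.   -0.91]]
tray [ 225  216  115   46 5159] ((0.4042842984199524, -0.0421646386384964), (0.38060563802719116, 0.15040503442287445), 88.97444915771484) 0.00357283023283661
t 1.77 at [ 0.5008 -0.1413  0.3307] z [ 0.001  0.    -1.   ] F [0.5 0.8 0.7] w 0.039
(0.61, -0.1425, 0.3) 25 -> [-0.096 -0.429 -0.435] [-98.7  46.8  30.7]
(0.668, -0.1425, 0.25) 25 -> [-0.096 -0.429 -0.435] [-150.8   72.3   80.8]
(0.668, -0.1425, 0.181) 25 -> [-0.096 -0.429 -0.435] [-150.7   72.3  149.8]
```

Request:
apply_moves(
  steps=[
    [-0.096,-0.429,-0.435,-99,47,31,-0.1],
    [-0.096,-0.429,-0.435,-99,47,31,-0.1],
    [-0.096,-0.429,-0.435,-99,47,31,-0.1],
    [-0.096,-0.429,-0.435,-99,47,31,-0.1],
    [-0.096,-0.429,-0.435,-99,47,31,-0.1],
    [-0.096,-0.429,-0.435,-99,47,31,-0.1],
    [-0.096,-0.429,-0.435,-151,72,60,-0.1],
    [-0.096,-0.429,-0.435,-151,72,60,-0.1],
    [-0.096,-0.429,-0.435,-151,72,81,-0.1],
    [-0.096,-0.429,-0.435,-151,72,81,-0.1],
    [-0.096,-0.429,-0.435,-151,72,81,-0.1],
  ],
)

```text
time: 2.68
ee_pos: [0.6676, -0.1406, 0.2486]
eef_rot: [0.007, 0.977, -0.002, 0.214]
ft_force: [-0.1, 0.3, 1.0]
width: 0.039
grip_force: 0.0
```

```bash
python3 - <<'E'
from h import *
print(r.read_state()['joint_positions'].round(2))
# opening: lip arc about hinge (.637,.03); offsets from the shut-time TCP
H=np.array([.637,.03]); 
w=[((.668,-.1425,.181),25)]
for th in (.1,.2,.3,.4,.5,.6,.7):
    a=np.array([-4,172])/1e3; c,s=np.cos(th),np.sin(th)
    d=np.array([c*a[0]-s*a[1],s*a[0]+c*a[1]])-a
    w.append((tuple((np.array([.665,.181])+d).round(4)[[0]])+(-.1425,)+tuple((np.array([.665,.181])+d).round(4)[[1]]),25))
plan(w)
c=snap('scene'); save(c,'s1.png',(180,60,330,230),4)
E
```

```text
[-0.44  0.16  0.69  1.73 -0.24  0.88  1.89]
t 2.68 at [ 0.6676 -0.1406  0.2486] z [ 0.419 -0.006 -0.908] F [-0.1  0.3  1. ] w 0.039
(0.668, -0.1425, 0.181) 25 -> [-0.001 -0.004 -0.001] [27.9 -1.9 61.6]
(np.float64(0.6478), -0.1425, np.float64(0.1797)) 25 -> [-0.001 -0.004 -0.001] [46.8 -2.2 54.3]
(np.float64(0.6309), -0.1425, np.float64(0.1768)) 25 -> [-0.001 -0.004 -0.001] [63.4 -2.4 49.9]
(np.float64(0.6143), -0.1425, np.float64(0.1721)) 25 -> [-0.001 -0.004 -0.001] [80.4 -2.7 47.2]
(np.float64(0.5983), -0.1425, np.float64(0.1659)) 25 -> [-0.001 -0.004 -0.001] [97.5 -2.9 46.1]
(np.float64(0.583), -0.1425, np.float64(0.158)) 25 -> [-0.001 -0.004 -0.001] [114.7  -3.1  46.9]
(np.float64(0.5686), -0.1425, np.float64(0.1487)) 25 -> [-0.001 -0.004 -0.001] [131.7  -3.3  49.3]
(np.float64(0.5551), -0.1425, np.float64(0.138)) 25 -> [-0.001 -0.004 -0.001] [148.4  -3.5  53.4]
```

View pics/s1.png

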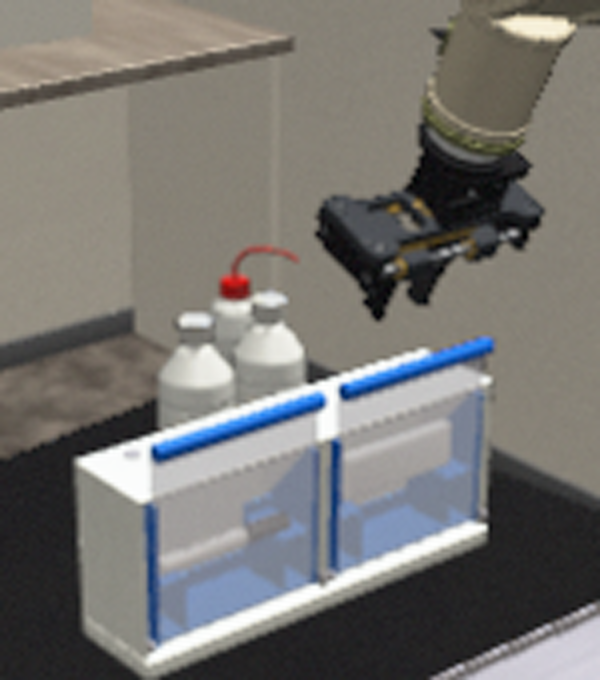

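The fingers (image 395,300) hover just behind and above the right lip. I'll lower them behind the lip and pull along its arc.

Request:
apply_moves(
  steps=[
    [0,0,0,9,-1,20,-0.1],
    [0,0,0,18,-2,41,-0.1],
    [0,0,0,28,-2,62,-0.1],
    [0,0,0,28,-2,62,-0.1],
    [0,0,0,34,-2,59,-0.1],
    [0,0,0,40,-2,57,-0.1],
    [0,0,0,47,-2,54,-0.1],
    [0,0,0,55,-2,52,-0.1],
    [0,0,0,63,-2,50,-0.1],
    [0,0,0,72,-2,48,-0.1],
    [0,0,0,80,-3,47,-0.1],
    [0,0,0,89,-3,46,-0.1],
    [0,0,0,98,-3,46,-0.1],
    [0,0,0,106,-3,46,-0.1],
    [0,0,0,115,-3,47,-0.1],
    [0,0,0,123,-3,48,-0.1],
    [0,0,0,132,-3,49,-0.1],
    [0,0,0,140,-3,51,-0.1],
    [0,0,0,148,-3,53,-0.1],
    [0,0,0,148,-3,53,-0.1],
  ],
)

```text
time: 4.4
ee_pos: [0.5542, -0.1423, 0.1372]
eef_rot: [0.006, 0.977, -0.001, 0.215]
ft_force: [-0.9, 0.3, -0.4]
width: 0.0389
grip_force: 0.0
```

```bash
python3 - <<'E'
from h import *
plan([((.545,-.1425,.22),25)])
c=snap('scene'); save(c,'s2.png',(180,60,330,230),4)
E
```

```text
t 4.4 at [ 0.5542 -0.1423  0.1372] z [ 0.42  -0.005 -0.908] F [-0.9  0.3 -0.4] w 0.039
(0.545, -0.1425, 0.22) 25 -> [ 0.    -0.003 -0.   ] [-26.4  -0.3 -79. ]
```

View pics/s2.png

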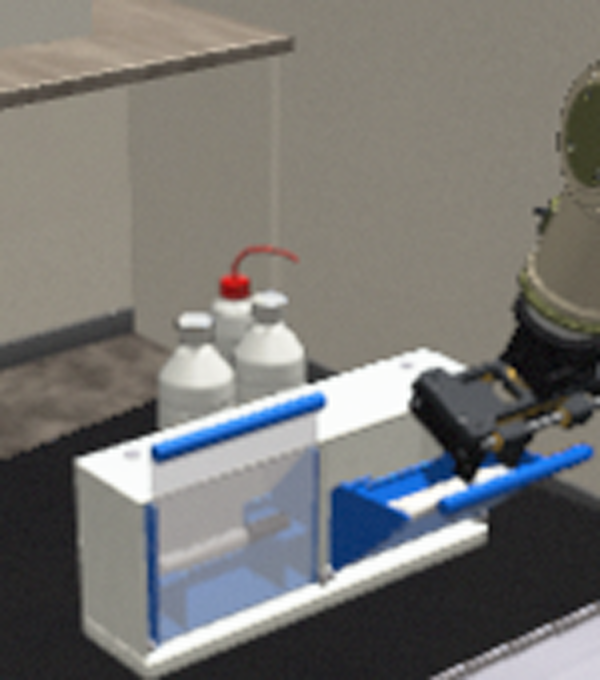

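The right bin is out about 0.8 rad and sinking, with the pack on the panel. I'll lift clear, let it sink, then look.

Request:
apply_moves(
  steps=[
    [0,0,0,-10,0,-30,-0.1],
    [0,0,0,-26,0,-79,-0.1],
    [0,0,0,-26,0,-79,-0.1],
    [0,0,0,-26,0,-79,-0.1],
    [0,0,0,-26,0,-79,-0.1],
    [0,0,0,-26,0,-79,-0.1],
    [0,0,0,-26,0,-79,-0.1],
    [0,0,0,-26,0,-79,-0.1],
    [0,0,0,-26,0,-79,-0.1],
    [0,0,0,-26,0,-79,-0.1],
    [0,0,0,-26,0,-79,-0.1],
    [0,0,0,-26,0,-79,-0.1],
    [0,0,0,-26,0,-79,-0.1],
    [0,0,0,-26,0,-79,-0.1],
    [0,0,0,-26,0,-79,-0.1],
    [0,0,0,-26,0,-79,-0.1],
  ],
)

```text
time: 5.78
ee_pos: [0.5465, -0.1422, 0.2216]
eef_rot: [0.006, 0.976, -0.002, 0.216]
ft_force: [-0.2, -0.5, 0.7]
width: 0.0391
grip_force: 0.0
```

```bash
cat > lip.py <<'E'
from h import *
def lip(n='scene'):
    c=snap(n); P=cloud(c); h=cv2.cvtColor(c['pixels'],cv2.COLOR_RGB2HSV)
    m=(cv2.inRange(h,(100,180,90),(125,255,255))>0)&(P[...,1]>-.24)&(P[...,1]<-.05)&(P[...,0]>.42)&(P[...,0]<.66)
    q=P[m]; 
    if not len(q): return print(n,'no blue')
    f=q[q[:,0]<q[:,0].min()+.012]; print(n,'front blue n',len(f),f.min(0).round(4),np.median(f,0).round(4),f.max(0).round(4))
    return c
E
python3 - <<'E'
from lip import *
c=lip(); save(c,'s3.png',(200,110,330,230),4.5); lip('top')
c=load('scene'); P=cloud(c)
m=(c['pixels'].min(2)>165)&(P[...,1]>-.23)&(P[...,1]<-.06)&(P[...,0]>.48)&(P[...,0]<.615)&(P[...,2]<.12)
q=P[m]; print('pack',len(q),np.percentile(q,[2,50,98],axis=0).round(4))
plan([((.607,-.1425,.16),25),((.607,-.1425,.055),25)])
E
```

```text
scene front blue n 140 [ 0.4606 -0.2251  0.0653] [ 0.4666 -0.1301  0.0753] [ 0.4719 -0.0511  0.0818]
top front blue n 55 [ 0.4692 -0.1512  0.0725] [ 0.4711 -0.1007  0.0767] [ 0.4744 -0.0559  0.0821]
pack 518 [[ 0.4825 -0.211   0.0586]
 [ 0.5367 -0.1371  0.0696]
 [ 0.5873 -0.0692  0.0785]]
t 5.88 at [ 0.5465 -0.1422  0.2216] z [ 0.422 -0.006 -0.906] F [-0.1  0.1  0.4] w 0.039
(0.607, -0.1425, 0.16) 25 -> [-0. -0.  0.] [-28.9   0.5  81.4]
(0.607, -0.1425, 0.055) 25 -> [-0. -0.  0.] [ 15.5   0.5 176.5]
```

View pics/s3.png

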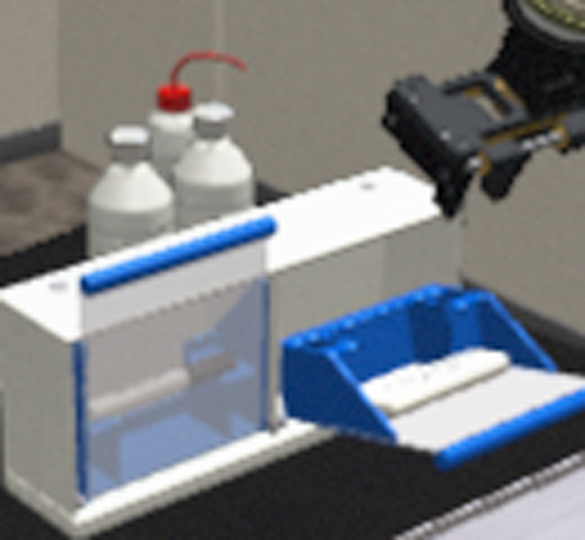

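The bin rests at its stop (lip about (0.467, 0.075)), and the pack lies flat on the panel at image (435,380) against the ledges. I'll enter the well behind it.

Request:
apply_moves(
  steps=[
    [0,0,0,-29,0,81,-0.1],
    [0,0,0,-29,0,81,-0.1],
    [0,0,0,-29,0,81,-0.1],
    [0,0,0,-8,0,127,-0.1],
    [0,0,0,-8,0,127,-0.1],
    [0,0,0,0,0,152,-0.1],
    [0,0,0,5,0,168,-0.1],
    [0,0,0,10,0,183,-0.1],
    [0,0,0,10,0,183,-0.1],
  ],
)

```text
time: 6.63
ee_pos: [0.614, -0.1431, 0.0491]
eef_rot: [0.006, 0.977, -0.002, 0.215]
ft_force: [-0.6, -0.2, 0.2]
width: 0.0394
grip_force: 0.0
```

```bash
python3 - <<'E'
from h import *
plan([((.615-.966*d,-.1425-.013*d,.052+.258*d),25) for d in (.02,.05,.1,.13,.15,.165)])
c=snap('scene'); save(c,'s4.png',(220,120,340,230),5)
E
```

```text
t 6.63 at [ 0.614  -0.1431  0.0491] z [ 0.42  -0.006 -0.908] F [-0.6 -0.2  0.2] w 0.039
(0.59568, -0.14276, 0.057159999999999996) 25 -> [-0.001 -0.003  0.001] [ 13.2   0.1 -15. ]
(0.5667, -0.14315, 0.0649) 25 -> [-0.001 -0.003  0.001] [ 36.3  -0.7 -34.2]
(0.5184, -0.14379999999999998, 0.07780000000000001) 25 -> [-0.001 -0.003  0.001] [ 74.7  -2.  -66.2]
(0.48941999999999997, -0.14418999999999998, 0.08554) 25 -> [-0.001 -0.003  0.001] [ 97.7  -2.8 -85.3]
(0.47009999999999996, -0.14445, 0.0907) 25 -> [-0.001 -0.003  0.001] [113.1  -3.3 -98.1]
(0.45560999999999996, -0.144645, 0.09457) 25 -> [-0.001 -0.003  0.001] [ 124.6   -3.7 -107.7]
```

View pics/s4.png

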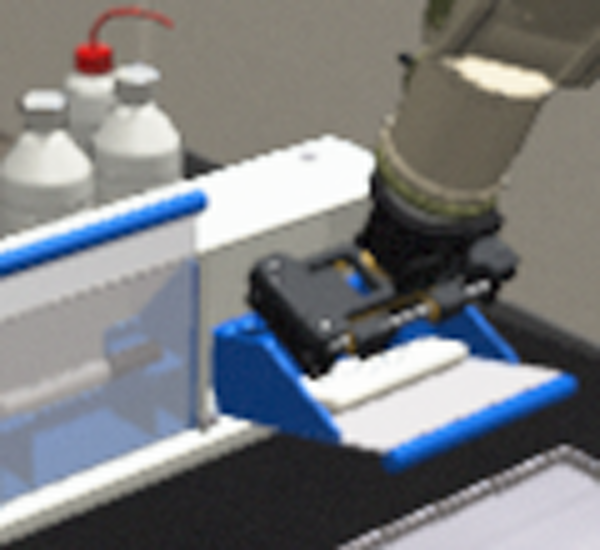

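The fingers are in the well behind the pack (image 340,370) with no contact force. Now the rake.

Request:
apply_moves(
  steps=[
    [0,0,0,6,0,-6,-0.1],
    [0,0,0,12,0,-12,-0.1],
    [0,0,0,17,0,-17,-0.1],
    [0,0,0,23,0,-22,-0.1],
    [0,0,0,29,-1,-27,-0.1],
    [0,0,0,35,-1,-32,-0.1],
    [0,0,0,40,-1,-37,-0.1],
    [0,0,0,46,-1,-42,-0.1],
    [0,0,0,52,-1,-47,-0.1],
    [0,0,0,58,-2,-51,-0.1],
    [0,0,0,63,-2,-56,-0.1],
    [0,0,0,69,-2,-61,-0.1],
    [0,0,0,75,-2,-65,-0.1],
    [0,0,0,75,-2,-65,-0.1],
  ],
)

```text
time: 7.85
ee_pos: [0.519, -0.144, 0.0797]
eef_rot: [0.007, 0.976, -0.001, 0.218]
ft_force: [0.9, 0.1, 1.1]
width: 0.0391
grip_force: 0.4
```

```bash
python3 - <<'E'
from h import *
plan([((.615-.966*d,-.1425-.013*d,.052+.258*d),25) for d in (.1,.13,.15,.165,.175)])
c=snap('scene'); save(c,'s5.png',(240,130,360,230),5)
E
```

```text
t 7.85 at [ 0.519  -0.144   0.0797] z [ 0.425 -0.005 -0.905] F [0.9 0.1 1.1] w 0.039
(0.5184, -0.14379999999999998, 0.07780000000000001) 25 -> [ 0.     0.002 -0.   ] [1.4 0.2 1.5]
(0.48941999999999997, -0.14418999999999998, 0.08554) 25 -> [ 0.     0.002 -0.   ] [ 24.3  -0.6 -17.8]
(0.47009999999999996, -0.14445, 0.0907) 25 -> [ 0.     0.002 -0.   ] [ 39.6  -1.1 -30.7]
(0.45560999999999996, -0.144645, 0.09457) 25 -> [ 0.     0.002 -0.   ] [ 51.1  -1.5 -40.3]
(0.44595, -0.144775, 0.09714999999999999) 25 -> [ 0.     0.002 -0.   ] [ 58.8  -1.8 -46.8]
```

View pics/s5.png

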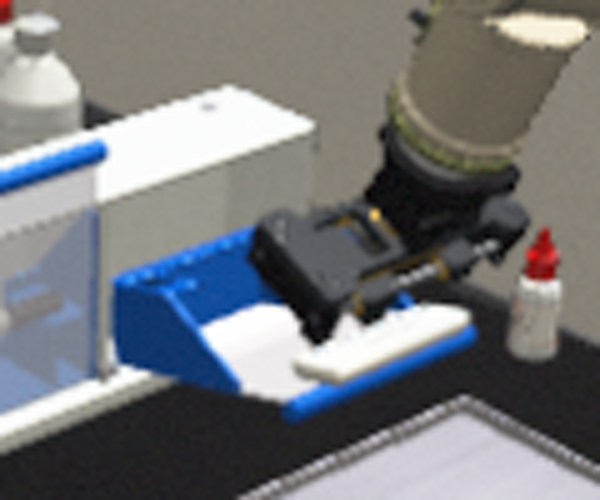

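The pack (image 385,345) is straight and at the lip. I'll continue slowly over the edge.

Request:
apply_moves(
  steps=[
    [0,0,0,5,0,-3,-0.1],
    [0,0,0,9,0,-6,-0.1],
    [0,0,0,13,0,-9,-0.1],
    [0,0,0,17,0,-12,-0.1],
    [0,0,0,21,0,-15,-0.1],
    [0,0,0,25,-1,-18,-0.1],
    [0,0,0,29,-1,-22,-0.1],
    [0,0,0,33,-1,-25,-0.1],
    [0,0,0,37,-1,-28,-0.1],
    [0,0,0,41,-1,-32,-0.1],
    [0,0,0,45,-1,-35,-0.1],
    [0,0,0,49,-1,-38,-0.1],
    [0,0,0,54,-2,-43,-0.1],
    [0,0,0,59,-2,-47,-0.1],
    [0,0,0,59,-2,-47,-0.1],
    [0,0,0,59,-2,-47,-0.1],
    [0,0,0,59,-2,-47,-0.1],
  ],
)

```text
time: 9.32
ee_pos: [0.4461, -0.145, 0.0965]
eef_rot: [0.006, 0.976, -0.001, 0.217]
ft_force: [0.7, 0.1, 0.2]
width: 0.0392
grip_force: 0.0
```

```bash
python3 - <<'E'
from lip import *
c=snap('scene'); save(c,'s6.png',(240,130,380,270),4.2)
lip()
P=cloud(c)
m=(c['pixels'].min(2)>190)&(P[...,1]>-.3)&(P[...,1]<0)&(P[...,0]>.3)&(P[...,0]<.48)&(P[...,2]>.01)
q=P[m]; print('pack',len(q),np.percentile(q,[2,50,98],axis=0).round(4) if len(q) else '')
plan([((.47,-.144,.16),25),((.40,-.144,.16),25)])
E
```

```text
scene front blue n 2 [ 0.4374 -0.1152  0.098 ] [ 0.4411 -0.1135  0.0984] [ 0.4448 -0.1118  0.0988]
pack 351 [[ 0.3305 -0.2014  0.013 ]
 [ 0.4175 -0.1301  0.0204]
 [ 0.476  -0.0276  0.0788]]
t 9.42 at [ 0.4461 -0.145   0.0964] z [ 0.422 -0.006 -0.906] F [ 0.  -0.1  0.4] w 0.04
(0.47, -0.144, 0.16) 25 -> [-0. -0.  0.] [-48.5   1.2 -47.6]
(0.4, -0.144, 0.16) 25 -> [-0. -0.  0.] [ 14.9   0.3 -77.1]
```

View pics/s6.png

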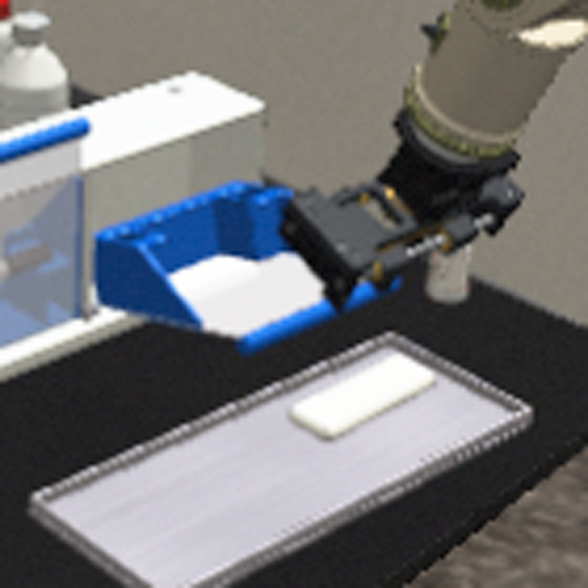

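The pack lies flat in the tray (image 365,390) at about (0.42, -0.14), and the bin is still out. Next I'll bring the fingertips down in front of the lip and hook underneath it.

Request:
apply_moves(
  steps=[
    [0,0,0,5,0,-2,-0.1],
    [0,0,0,12,0,13,-0.1],
    [0,0,0,20,0,29,-0.1],
    [0,0,0,27,0,44,-0.1],
    [0,0,0,27,0,44,-0.1],
    [0,0,0,22,0,46,-0.1],
    [0,0,0,17,0,49,-0.1],
    [0,0,0,12,0,51,-0.1],
    [0,0,0,12,0,51,-0.1],
  ],
)

```text
time: 10.17
ee_pos: [0.4579, -0.145, 0.0458]
eef_rot: [0.006, 0.976, -0.002, 0.217]
ft_force: [0.6, 0.3, -0.1]
width: 0.0393
grip_force: 0.0
```

```bash
cat > close.py <<'E'
from h import *
import sys
def wp(ths,off=(-.0074,-.0255)):
    H=np.array([.637,.03]); o=[]
    for th in ths:
        c,s=np.cos(th),np.sin(th); L=H+np.array([-c*.004-s*.172,-s*.004+c*.172])+off
        o.append(((round(float(L[0]),4),-.1445,round(float(L[1]),4)),25))
    return o
plan(wp([float(a) for a in sys.argv[1:]]))
E
python3 close.py 1.31 1.2 1.1 1.0 .9 .8 .7 .6
```

```text
t 10.17 at [ 0.4579 -0.145   0.0458] z [ 0.423 -0.006 -0.906] F [ 0.6  0.3 -0.1] w 0.039
(0.4624, -0.1445, 0.045) 25 -> [-0.     0.001  0.001] [-3.7  0.6  2.6]
(0.4678, -0.1445, 0.0631) 25 -> [-0.     0.001  0.001] [-16.3   0.6 -11.5]
(0.4745, -0.1445, 0.079) 25 -> [-0.     0.001  0.001] [-29.1   0.7 -23.1]
(0.4827, -0.1445, 0.0941) 25 -> [-0.     0.001  0.001] [-42.9   0.8 -33.3]
(0.4924, -0.1445, 0.1083) 25 -> [-0.     0.001  0.001] [-57.7   0.9 -42.1]
(0.5034, -0.1445, 0.1215) 25 -> [-0.     0.001  0.001] [-73.2   1.  -49.4]
(0.5157, -0.1445, 0.1335) 25 -> [-0.     0.001  0.001] [-89.5   1.1 -55. ]
(0.5292, -0.1445, 0.1442) 25 -> [-0.     0.001  0.001] [-106.2    1.3  -59. ]
```

Request:
apply_moves(
  steps=[
    [0,0,0,-4,0,2,-0.1],
    [0,0,0,-8,0,-2,-0.1],
    [0,0,0,-12,0,-7,-0.1],
    [0,0,0,-16,0,-11,-0.1],
    [0,0,0,-20,0,-15,-0.1],
    [0,0,0,-25,0,-19,-0.1],
    [0,0,0,-29,1,-23,-0.1],
    [0,0,0,-34,1,-27,-0.1],
    [0,0,0,-38,1,-30,-0.1],
    [0,0,0,-43,1,-33,-0.1],
    [0,0,0,-48,1,-36,-0.1],
    [0,0,0,-53,1,-39,-0.1],
    [0,0,0,-58,1,-42,-0.1],
    [0,0,0,-63,1,-45,-0.1],
    [0,0,0,-68,1,-47,-0.1],
    [0,0,0,-73,1,-49,-0.1],
    [0,0,0,-79,1,-51,-0.1],
    [0,0,0,-84,1,-53,-0.1],
    [0,0,0,-89,1,-55,-0.1],
  ],
)

```text
time: 11.75
ee_pos: [0.5146, -0.1448, 0.1332]
eef_rot: [0.006, 0.976, -0.002, 0.217]
ft_force: [-2.6, -0.3, -0.1]
width: 0.039
grip_force: 1.2
```

```bash
python3 close.py .7 .6 .5 .4 .3 .2 .15 .1 .05 0; python3 - <<'E'
from lip import *
lip()
E
```

```text
t 11.75 at [ 0.5146 -0.1448  0.1332] z [ 0.423 -0.006 -0.906] F [-2.6 -0.3 -0.1] w 0.039
(0.5157, -0.1445, 0.1335) 25 -> [-0.  0.  0.] [-1.1  0.3  0.2]
(0.5292, -0.1445, 0.1442) 25 -> [-0.  0.  0.] [-17.9   0.5  -3.8]
(0.5436, -0.1445, 0.1535) 25 -> [-0.  0.  0.] [-34.9   0.7  -6.1]
(0.5589, -0.1445, 0.1614) 25 -> [-0.  0.  0.] [-52.1   0.9  -6.8]
(0.5749, -0.1445, 0.1676) 25 -> [-0.  0.  0.] [-69.2   1.1  -5.7]
(0.5915, -0.1445, 0.1723) 25 -> [-0.  0.  0.] [-86.2   1.3  -2.9]
(0.5999, -0.1445, 0.174) 25 -> [-0.  0.  0.] [-94.5   1.4  -0.9]
(0.6084, -0.1445, 0.1752) 25 -> [-0.  0.  0.] [-102.8    1.5    1.6]
(0.617, -0.1445, 0.1761) 25 -> [-0.  0.  0.] [-110.9    1.6    4.4]
(0.6256, -0.1445, 0.1765) 25 -> [-0.  0.  0.] [-118.9    1.7    7.7]
scene front blue n 49 [ 0.5138 -0.1057  0.1555] [ 0.5196 -0.0771  0.1632] [ 0.5255 -0.0543  0.1719]
```

The force is 2.6 N, so contact is light and the lip is rising with the fingers. Continue to about 0.2 rad.

Request:
apply_moves(
  steps=[
    [0,0,0,-6,0,-1,-0.1],
    [0,0,0,-12,0,-3,-0.1],
    [0,0,0,-18,0,-4,-0.1],
    [0,0,0,-24,0,-5,-0.1],
    [0,0,0,-30,1,-6,-0.1],
    [0,0,0,-35,1,-6,-0.1],
    [0,0,0,-40,1,-6,-0.1],
    [0,0,0,-44,1,-7,-0.1],
    [0,0,0,-48,1,-7,-0.1],
    [0,0,0,-52,1,-7,-0.1],
    [0,0,0,-56,1,-7,-0.1],
    [0,0,0,-60,1,-6,-0.1],
    [0,0,0,-64,1,-6,-0.1],
    [0,0,0,-68,1,-6,-0.1],
    [0,0,0,-72,1,-5,-0.1],
    [0,0,0,-76,1,-5,-0.1],
    [0,0,0,-80,1,-4,-0.1],
    [0,0,0,-83,1,-3,-0.1],
    [0,0,0,-86,1,-3,-0.1],
  ],
)

```text
time: 13.38
ee_pos: [0.5911, -0.1447, 0.1715]
eef_rot: [0.006, 0.976, -0.002, 0.216]
ft_force: [0.3, 0.3, -1.6]
width: 0.0395
grip_force: 0.3
```

```bash
python3 close.py .15 .1 .05 0 -.02; python3 - <<'E'
from lip import *
lip()
E
```

```text
t 13.38 at [ 0.5911 -0.1447  0.1715] z [ 0.422 -0.006 -0.906] F [ 0.3  0.3 -1.6] w 0.039
(0.5999, -0.1445, 0.174) 25 -> [-0. -0.  0.] [-9.1  0.3  1.5]
(0.6084, -0.1445, 0.1752) 25 -> [-0. -0.  0.] [-17.3   0.5   4. ]
(0.617, -0.1445, 0.1761) 25 -> [-0. -0.  0.] [-25.5   0.6   6.8]
(0.6256, -0.1445, 0.1765) 25 -> [-0. -0.  0.] [-33.4   0.7  10.1]
(0.629, -0.1445, 0.1765) 25 -> [-0. -0.  0.] [-36.5   0.7  11.5]
scene front blue n 37 [ 0.5899 -0.104   0.1955] [ 0.5955 -0.0761  0.2013] [ 0.6018 -0.0545  0.2078]
```

Now the last 0.2 rad, at about 2 mm per row.

Request:
apply_moves(
  steps=[
    [0,0,0,-2,0,0,-0.1],
    [0,0,0,-4,0,1,-0.1],
    [0,0,0,-6,0,1,-0.1],
    [0,0,0,-8,0,1,-0.1],
    [0,0,0,-10,0,2,-0.1],
    [0,0,0,-12,0,2,-0.1],
    [0,0,0,-14,0,3,-0.1],
    [0,0,0,-16,0,4,-0.1],
    [0,0,0,-18,0,4,-0.1],
    [0,0,0,-20,0,5,-0.1],
    [0,0,0,-22,0,5,-0.1],
    [0,0,0,-24,0,6,-0.1],
    [0,0,0,-25,1,7,-0.1],
    [0,0,0,-26,1,7,-0.1],
    [0,0,0,-27,1,7,-0.1],
    [0,0,0,-28,1,8,-0.1],
    [0,0,0,-29,1,8,-0.1],
    [0,0,0,-29,1,8,-0.1],
    [0,0,0,-29,1,8,-0.1],
  ],
)

```text
time: 15.02
ee_pos: [0.6204, -0.1442, 0.1766]
eef_rot: [0.006, 0.976, -0.002, 0.216]
ft_force: [0.7, -0.7, 0.4]
width: 0.0396
grip_force: 0.0
```

```bash
python3 close.py .05 0 -.02; python3 - <<'E'
from lip import *
lip(); lip('top')
E
```

```text
t 15.02 at [ 0.6204 -0.1442  0.1766] z [ 0.422 -0.006 -0.906] F [ 0.7 -0.7  0.4] w 0.04
(0.617, -0.1445, 0.1761) 25 -> [-0. -0.  0.] [ 3.2 -0.4 -1. ]
(0.6256, -0.1445, 0.1765) 25 -> [-0. -0.  0.] [-4.7 -0.2  2.3]
(0.629, -0.1445, 0.1765) 25 -> [-0. -0.  0.] [-7.8 -0.2  3.7]
scene front blue n 35 [ 0.6209 -0.0999  0.2006] [ 0.6262 -0.0735  0.2068] [ 0.6324 -0.0531  0.2131]
top front blue n 14 [ 0.6153 -0.1708  0.2576] [ 0.6248 -0.1059  0.2616] [ 0.6259 -0.0527  0.2817]
```

Request:
apply_moves(
  steps=[
    [0,0,0,-1,0,0,-0.1],
    [0,0,0,-2,0,1,-0.1],
    [0,0,0,-3,0,1,-0.1],
    [0,0,0,-4,0,2,-0.1],
    [0,0,0,-5,0,2,-0.1],
    [0,0,0,-6,0,3,-0.1],
    [0,0,0,-6,0,3,-0.1],
    [0,0,0,-6,0,3,-0.1],
  ],
)

```text
time: 15.78
ee_pos: [0.6264, -0.1443, 0.1756]
eef_rot: [0.006, 0.976, -0.001, 0.215]
ft_force: [-3.3, 0.4, -1.2]
width: 0.0389
grip_force: 1.9
```

Request:
apply_moves(
  steps=[
    [0,0,0,-1,0,0,-0.1],
    [0,0,0,-2,0,1,-0.1],
    [0,0,0,-2,0,1,-0.1],
    [0,0,0,-2,0,1,-0.1],
  ],
)

```text
time: 16.12
ee_pos: [0.6271, -0.1444, 0.1746]
eef_rot: [0.006, 0.977, -0.001, 0.214]
ft_force: [-12.8, 1.1, 1.1]
width: 0.0394
grip_force: 5.5
```

Force rose to 12.8 N with almost no motion, so the bin is at its shut stop. I'll retreat gently toward the robot and up.

Request:
apply_moves(
  steps=[
    [0,0,0,3,0,-1,-0.1],
    [0,0,0,10,0,-4,-0.1],
    [0,0,0,30,0,-14,-0.1],
    [0,0,0,60,0,-30,-0.1],
    [0,0,0,70,0,-70,-0.1],
    [0,0,0,60,0,-110,-0.1],
    [0,0,0,60,0,-140,-0.1],
    [0,0,0,60,0,-140,-0.1],
    [0,0,0,60,0,-140,-0.1],
    [0,0,0,60,0,-140,-0.1],
    [0,0,0,60,0,-140,-0.1],
    [0,0,0,60,0,-140,-0.1],
  ],
)

```text
time: 17.12
ee_pos: [0.5156, -0.1426, 0.2764]
eef_rot: [0.006, 0.977, -0.001, 0.215]
ft_force: [-0.2, 0.6, -0.8]
width: 0.0389
grip_force: 0.0
```

```bash
python3 - <<'E'
from lip import *
c=lip(); save(c,'s7.png',(140,90,400,280),3)
s=r.read_state(); print(s['time'],s['ee_pos'])
E
```

```text
scene front blue n 111 [ 0.6228 -0.219   0.1994] [ 0.6296 -0.1291  0.2063] [ 0.6347 -0.0541  0.2125]
17.1667 [ 0.51561197 -0.142572    0.27656156]
```

View pics/s7.png

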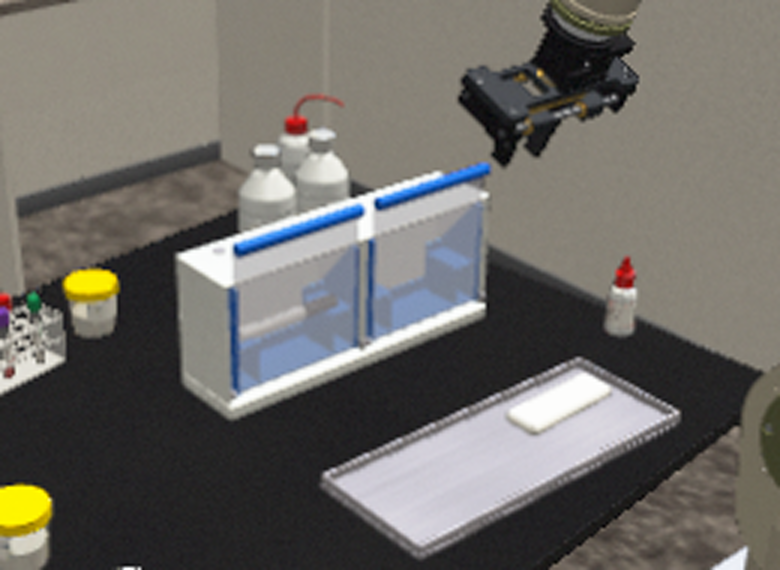

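The picture shows both bins shut, with the right lip (430,187) back at its starting spot. The pack is flat in the tray (560,400), the marker is still in its bin, and the bottle and cup are standing. The robot touches nothing, so I'll hand in.

```bash
python3 -c "
from bench import r
print(r.close_job())"
```

```text
the job is handed in; nothing more can be done
None
```

The job is handed in: the swab pack lies flat in the tray, the right bin was pushed gently shut to its stop, the marker's bin stayed shut, and the arm never came near the bottle, cup or gauze roll.

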